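# Undo the swing-bolt clamp of the lid press

### The arm

A 6-joint arm with a two-finger parallel gripper is mounted at the origin on the work surface. World frame = base frame: x ahead of the robot, y to its left, z up, the work surface at z = 0. Lengths are in m, angles in rad, forces in N, time in s.
With the tool pointing down it reaches from about 0.325 to 0.75 m from the base axis. Payload 7.6 kg.
Tool frame: the origin (TCP) lies midway between the tips of the shut fingers; the grasp point (between the pads) lies 19 mm behind it; z points along the fingers, y is the direction in which the jaws open and shut (so a half turn about z gives the same grasp; the last joint's range is limited). The gripper opens to 85 mm and grips with 20 to 120 N. Pads are 22 mm wide; open, the fingers measure 114 mm over their backs; the gripper's body (76 mm by 85 mm) begins 54 mm behind the grasp point. The pads swing forward as they close: fully open they stand 13 mm farther back than shut.
Start: joints at [-1.392, 0.052, 1.401, -0, 1.689, -0.07], TCP at [0.129, -0.509, 0.231] pointing down, gripper open.
Joint ranges: [-2.9, 2.9], [-0.91, 2.17], [0.12, 2.37], [-1.06, 4.2], [0.26, 2.73], [-2.93, 2.93]. Speed limits (rad/s): [2.57, 2.57, 3.01, 3.14, 3.14, 3.14].

### API

Orientations are given as [roll, pitch, yaw] about the fixed x, y, z axes, in that order (R = Rz(yaw) Ry(pitch) Rx(roll)).
In Python, from station import * gives the robot as it stands. The module is installed in compiled form; this text tells all that it offers.
- The arm moves only by the tool carry_out, never from a script. Its argument "commands" is a list of rows, each a list of 3 entries, a list of its own where there are three numbers: the shift along the tool's x, y, z in m, then the turn about the tool's z in degrees, then the opening in per cent of the stroke, from 0 (shut) to 100 (fully open). In form: [[[x, y, z], twist, fingers], ...]. A call has 1 to 12 rows; each row shifts and turns the commanded pose from where the row before left it, along the tool's axes as they then stand; what a row does not reach is not made up. A row lasts 1/8 s, in which the tool goes at most 62.5 mm and 10.7 degrees, less where a joint would pass 70% of its speed; a pose out of reach is approached as far as the arm can. A call with a gripper value outside its range is refused whole. The fingers move at their own pace and stop on an object; the grip force is fixed at half the most. Time passes only in rows, so rows that do not move let the fingers close. It gives the time, the measured TCP pose, the force and the opening at its end, in the units of the state.
- observe(): the state, without advancing time (a new reading comes with each control period).
- snapshot(name): name is "scene" or "top"; returns a dict with "frame" (480x640x3 uint8, red, green, blue), "K" (3x3 intrinsics, pixels), "R" (3x3) and "t" (3): a world point X has camera coordinates R X + t. Camera axes: x right, y down, z forward; pixel columns grow to the right and rows downward; lengths in m; the calibration is good to about 2 mm. A picture is of the moment at which its call begins. There is no depth.
- hand_in(): hands the job in, once; it reports no verdict.
Trained networks look in a picture, given as the dict that the camera call returned (one of the last four; its "shot" number tells which), for a name from the list of things; names that differ only in an ending like _2 or _b are one class to them, and where a whole thing is asked for, a point or a joint stands for the part that bears it (a point fixed in the world has none). Each returns a list of dicts, best first, with "conf" (0 to 1); they miss things now and then, are a little off and sometimes report something else, mostly with a low value. They report only what shows in the picture. A call takes as long as a camera call. They do not tell look-alikes from the thing itself.
- boxes_of(query, picture): "box" ([left, top, right, bottom] in pixels, round what is visible of it).
- silhouettes(query, picture): "pixels" (480x640 bool, what is visible of it) and "box" ([left, top, right, bottom] in pixels, round what is visible of it).
- pinpoint(query, picture): "pixel" ([column, row] in pixels: a listed point, or the origin of a listed thing).
The state is a dict: "time": time; "joints": joint angles; "qvel": joint speeds; "joint_efforts": joint torques, N m; "tool_pos": TCP position; "tool_rot": TCP orientation; "force": force on the tool from outside, world axes, zero at the start; "torque": the same for the moment, N m; "width": finger opening in m.
Only numpy, scipy, OpenCV 4.12 (cv2) and the standard library are available. Lean on these libraries where they do the work, as an engineer would, in place of code of your own. Each camera call takes 0.05 s, during which the arm holds its last target.

### The job

Undo the lid clamp of the steel press on the counter: loosen the wing nut (anticlockwise from above) until its round shoulder clears the raised lip of the slotted lug, then swing the hinged bolt out of the slot and all the way down until it lies against its rest, and leave it lying there. Work by feel: do not squeeze or shove the bolt hard, and do not force it against the lip or the rest. Leave everything else on the counter where it is.

Things in the scene. Friction and masses are not known exactly. Their poses are not given: they have to be found in the camera images.
- press: round stainless steel press pot, fixed to the counter, 120 mm across on a foot disc 148 mm across. Origin: centre of its underside, z up. On its own -x side (called outwards here) a swing bolt stands upright in a forked lug and clamps the lid.
- lid (a point): centre of the flat lid's top face, 99 mm above the counter, lid 132 mm across; axes as the press. On it stands a black knob 28 mm across, its top 19 mm above this point. The lug's prongs are 28 mm wide overall and end 100 mm outwards of this point; the slot between them is 11 mm wide and open outwards.
- seat (a point): point on the clamped bolt's axis at the lug's top face, 103 mm above the counter and 85 mm outwards of the pot's axis; axes as the press. The nut's round shoulder rests here when screwed down.
- lip_edge (a point): mid-point between the two halves of the raised lip, 14 mm outwards of the seat, given at the SEAT's height. The lip (3 mm thick, on both sides of the slot) catches the shoulder. Its height differs from start to start and is not measured: 1.5 to 4.5 mm. The bolt comes free when the shoulder is raised about 3.5 mm (lowest lip) to 6.5 mm (highest) above the seat; below that it jams.
- bolt: steel eyebolt 8 mm thick. Origin on its hinge pin, 45 mm above the counter, 58 mm below the seat; z runs up the shank. Upright when clamped; swings outwards and down about the pin (along the press's y) onto a firm rest. Stiff pin, 0.12 N m: it stays at any angle and takes about 2 N at the nut to swing. Caught by the lip it has only about 0.02 rad of play.
- bolt_end (a point): the bolt's free upper end, 94 mm from the pin. Limits: the fingers must not load bolt and nut with more than 40 N (pushes of both fingers added up, so grip with 15 N or less), nor may the bolt press on the lip or the rest with more than 40 N (at the nut that is about 25 N).
- ears (a point): centre of the wing nut's ears, on the bolt axis, 23 mm above the shoulder's underside (126 mm above the counter if screwed down). Turns and rises with the nut: local y along the wing, x across it. Ears: an upright plate 44 mm wide (y), 8 mm thick (x), from 12 mm below to 11 mm above this point.
- nut: the wing nut; origin at the underside of its hub (17 mm across, 7 mm high, ears above it; the 22 mm wide, 5 mm thick shoulder below it). Anticlockwise from above raises nut and shoulder, 14 mm a turn (2.23 mm per rad). Starts 0 to 0.8 rad up from the seat; firm end stop at 4.0 rad (8.9 mm). Turning takes 0.11 N m; it stays as left.
- mortar: loose clay mortar, 112 mm across, 75 mm high; bystander, origin under its centre
- cup: loose blue enamel cup, 80 mm across, 75 mm high; bystander, origin under its centre
- jar: loose glass jar with steel cap, 64 mm across, 85 mm high; bystander, origin under its centre
- caddy: loose white seasoning caddy, 90 x 140 x 91 mm; bystander, origin under its centre
- pestle: loose wooden pestle, 137 mm long, lying on the cutting board; bystander
- strainer: loose steel tea strainer, 66 mm across with a flat handle, on the cutting board; bystander, origin under the bowl
- rest_foot (a point): foot of the rest on the counter, 42 mm outwards of the bolt's pin. The rest is an upright post with a rubber cross-bar 22 mm wide, 8 mm thick, that stops the shank. Its height differs from start to start and is not measured: it meets the bolt at a tilt anywhere between 1.06 and 1.27 rad from upright. Pushed further than that, the load rises steeply: feel for it.
Mind the look-alikes: they are no part of the job. There is more than one size of the press; the job needs the larger.

How it is judged:
By the outcome, as a careful person would: the job done as asked, in the order asked, and still so for the second after the job is handed in, with the robot touching nothing.
It also fails if it takes over 72 s, if anything falls off the work surface, if the arm or the gripper's body presses on something with over 40 N, if the wrist force passes 120 N, or if a joint passes its speed limit or range.

## Working session

There is one attempt and no reset: what is moved stays moved. The work goes in short steps, Python scripts to look and compute and a tool call to move; the robot and the scene stay as the last step left them, time stands still between calls to the robot, and variables do not carry over. Pictures are saved under pics/ and viewed, and the job is handed in when it is done.

Besides the shell and the picture viewer there is one more tool, called after "Call:" as name([rows], argument=value, ...), one row to a line, values as JSON. carry_out: Moves the arm, as the interface text tells. Its arguments: {"type":"object","properties":{"commands":{"type":"array","items":{"type":"array"}}},"required":["commands"]}

```bash
mkdir -p pics; python3 - <<'E'
from station import *
import cv2, numpy as np, pickle
s=observe(); print(s)
for n in ("scene","top"):
    p=snapshot(n); cv2.imwrite(f"pics/{n}0.png",p["frame"][:,:,::-1]); pickle.dump(p,open(f"{n}0.pkl","wb"))
    print(n,p["K"],p["R"],p["t"],p["shot"])
    for q in ("press","lid","seat","ears","bolt_end","bolt","nut","rest_foot","lip_edge"):
        try:
            r=pinpoint(q,p); print(q,[(np.round(d["pixel"],1).tolist(),round(d["conf"],2)) for d in r[:4]])
        except Exception as e: print(q,e)
print(observe()["time"])
E
```

```text
{'time': 0.0, 'joints': array([-1.39226330e+00,  5.27890337e-02,  1.40177658e+00, -7.37596195e-06,
        1.68859096e+00, -7.02887972e-02]), 'qvel': array([ 0.00117696,  0.00073274, -0.00092293, -0.00097436, -0.0003903 ,
       -0.00019466]), 'joint_efforts': array([ 8.08784148e-05, -3.81665611e+01, -3.60190558e+01, -3.85063936e-05,
        6.25476823e-03,  2.85063595e-05]), 'tool_pos': array([ 0.12925737, -0.50851337,  0.23047123]), 'tool_rot': array([-3.14003208e+00, -1.02527311e-04,  2.48820887e-01]), 'force': array([ 0.46480451, -0.01864658, -0.04236343]), 'torque': array([ 0.01894403, -0.00871831,  0.03863578]), 'width': 0.08532563192014662}
scene [[583.73829734   0.         323.91737056]
 [  0.         583.73829734 234.09203825]
 [  0.           0.           1.        ]] [[-0.54689691  0.83708587  0.01382053]
 [ 0.69541912  0.46340897 -0.54922161]
 [-0.46615021 -0.29075654 -0.83556246]] [ 0.3161233  -0.29662873  1.71001943] 1
press [([334.1, 169.9], 0.9), ([357.9, 269.8], 0.77)]
lid [([334.4, 153.1], 0.8), ([356.2, 249.4], 0.77)]
seat [([324.4, 249.6], 0.9), ([312.3, 146.9], 0
[... 502 characters left out ...]
     1.        ]] [[ 0.01521279 -0.9998518  -0.00805915]
 [-0.99701804 -0.01455884 -0.07578307]
 [ 0.07565451  0.00918799 -0.99709176]] [-0.01590999  0.53746858  1.20900563] 2
press [([379.3, 355.4], 0.91), ([289.3, 257.6], 0.65)]
lid [([385.0, 362.1], 0.93), ([286.0, 254.6], 0.83)]
seat [([407.4, 353.6], 0.71), ([321.4, 233.7], 0.56)]
ears [([323.1, 232.0], 0.71), ([320.7, 234.7], 0.5)]
bolt_end [([319.2, 236.2], 0.48), ([414.8, 360.0], 0.38), ([326.3, 232.3], 0.33)]
bolt [([407.7, 356.2], 0.59), ([323.3, 237.9], 0.52)]
nut [([321.4, 239.6], 0.57), ([408.2, 354.1], 0.47)]
rest_foot [([335.0, 236.7], 0.65), ([417.7, 350.0], 0.64)]
lip_edge [([325.7, 234.3], 0.72), ([413.7, 356.7], 0.68)]
1.0
```

View pics/scene0.png

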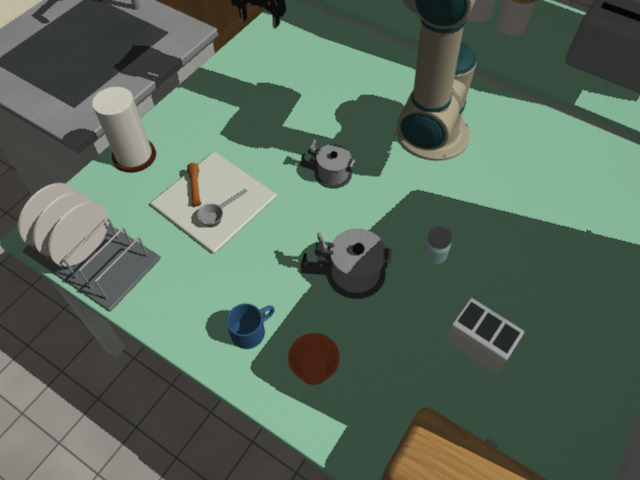

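View pics/top0.png

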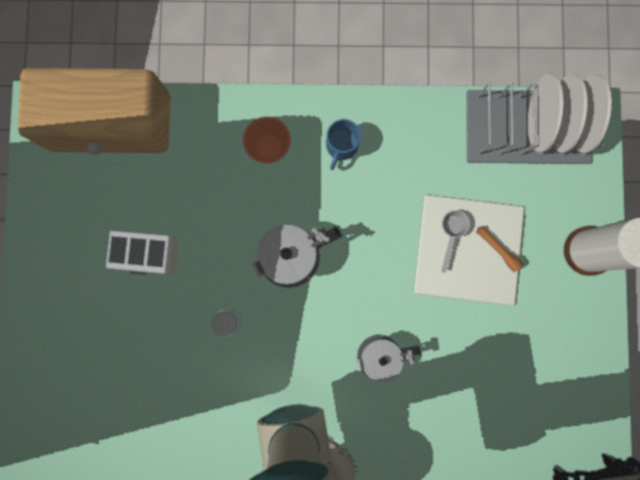

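```bash
python3 - <<'E'
import cv2
a=cv2.imread("pics/scene0.png")[200:320,270:430]; cv2.imwrite("pics/sc_crop.png",cv2.resize(a,None,fx=5,fy=5,interpolation=cv2.INTER_CUBIC))
a=cv2.imread("pics/top0.png")[195:315,235:395]; cv2.imwrite("pics/top_crop.png",cv2.resize(a,None,fx=5,fy=5,interpolation=cv2.INTER_CUBIC))
E
```

```text
(no output)
```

View pics/sc_crop.png

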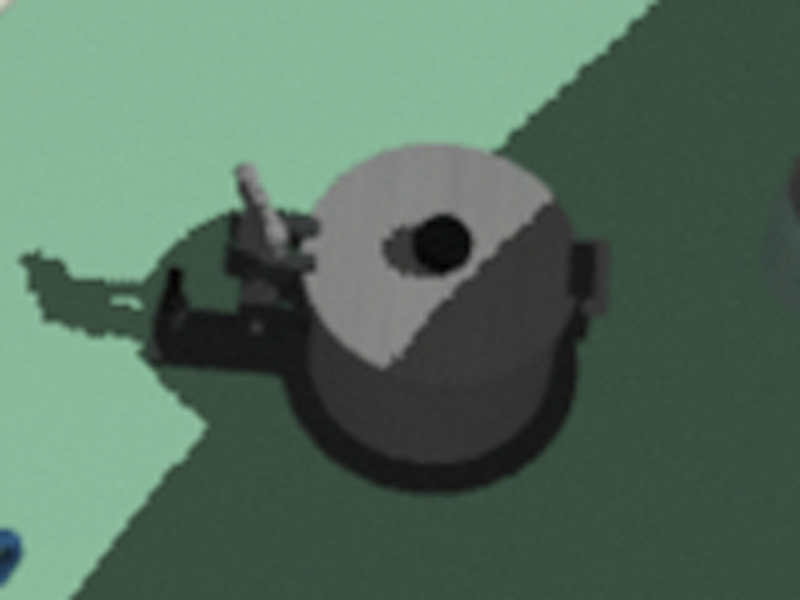

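View pics/top_crop.png

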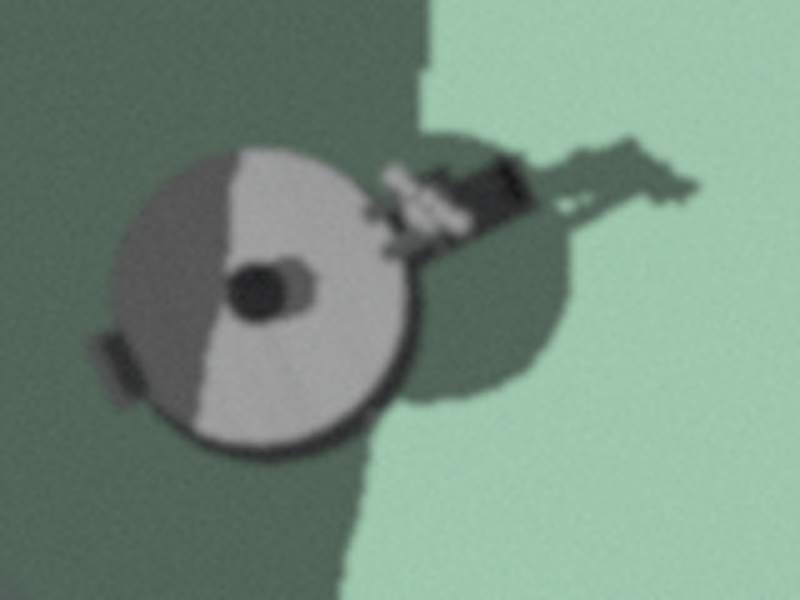

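```bash
cat > h.py <<'E'
import numpy as np, pickle, cv2
from scipy.optimize import least_squares
S=pickle.load(open("scene0.pkl","rb"));T=pickle.load(open("top0.pkl","rb"))
def proj(p,X):
    c=np.asarray(X)@p["R"].T+p["t"]; c=c@p["K"].T; return c[...,:2]/c[...,2:]
def atz(p,px,z):
    C=-p["R"].T@p["t"]; d=p["R"].T@np.linalg.solve(p["K"],[px[0],px[1],1.]); return (C+d*(z-C[2])/d[2])
def tri(a,b):
    f=lambda X: np.r_[proj(S,X)-a,proj(T,X)-b]
    r=least_squares(f,[.5,0,.1]); return r.x,np.abs(r.fun).max()
def sc(u,v): return np.array([270+u/5,200+v/5])-.4
def tc(u,v): return np.array([235+u/5,195+v/5])-.4
E
python3 - <<'E'
from h import *
print(-T["R"].T@T["t"],-S["R"].T@S["t"])
print("knob top z.118",atz(S,sc(442,238),.118),atz(T,tc(256,290),.118),tri(sc(442,238),tc(256,290)))
print("lid c", atz(T,tc(261,298),.099), atz(S,sc(440,255),.099))
print("ears", atz(S,sc(262,210),.128),atz(T,tc(428,200),.128),tri(sc(262,210),tc(428,200)))
print("ear ends", tri(sc(245,172),tc(395,177)),tri(sc(278,240),tc(462,225)))
print(np.linalg.norm(atz(T,tc(112,298),.099)-atz(T,tc(410,298),.099)))
for a,b in (((356.2,249.4),(286,254.6)),((324.4,249.6),(321.4,233.7)),((319.4,246),(321.9,233.3)),((314.8,244.6),(325.7,234.3)),((303.8,267),(335,236.7)),((334.4,153.1),(385,362.1)),((312.3,146.9),(407.4,353.6))): print(a,tri(a,b))
E
```

```text
[ 0.44464118 -0.01919104  1.24609235] [1.17629406 0.3700374  1.26154414]
knob top z.118 [0.5249793  0.05755195 0.118     ] [0.52739072 0.05651717 0.118     ] (array([0.52677664, 0.05721517, 0.12023268]), np.float64(0.46872327345118947))
lid c [0.5252669  0.05550888 0.099     ] [0.52270643 0.05646477 0.099     ]
ears [ 0.56368701 -0.016763    0.128     ] [ 0.56676296 -0.01779518  0.128     ] (array([ 0.56590656, -0.01683081,  0.13108743]), np.float64(0.539434580623606))
ear ends (array([ 0.57405871, -0.01016134,  0.17697571]), np.float64(3.5683387105870565)) (array([ 0.55581407, -0.02484517,  0.08643953]), np.float64(4.421594851983798))
0.1319576752922027
(356.2, 249.4) (array([0.52463057, 0.0554105 , 0.10573818]), np.float64(0.7640408773386866))
(324.4, 249.6) (array([ 0.5685868 , -0.01484616,  0.10276664]), np.float64(2.9839599894534103))
(319.4, 246) (array([ 0.57062443, -0.02057974,  0.11500646]), np.float64(0.47835908830717244))
(314.8, 244.6) (array([ 0.57003678, -0.03087143,  0.11075795]), np.float64(0.5635899947187681))
(303.8, 267) (array([ 0.5782329 , -0.0561546 , -0.00610372]), np.float64(1.269974515476008))
(334.4, 153.1) (array([ 0.28954892, -0.16197547,  0.08303645]), np.float64(1.7119957936761239))
(312.3, 146.9) (array([ 0.31194781, -0.21194424,  0.09638913]), np.float64(0.07494240056519175))
```

```bash
cat > ov.py <<'E'
from h import *
def overlay(name,P,box,k,cx,cy,psi,eyaw,rise):
    img=cv2.resize(P["frame"][box[1]:box[3],box[0]:box[2],::-1],None,fx=k,fy=k,interpolation=cv2.INTER_CUBIC)
    o=np.array([np.cos(psi),np.sin(psi)]); l=np.array([-o[1],o[0]]); c=np.array([cx,cy])
    def ln(X,col):
        p=(proj(P,np.array(X))-[box[0],box[1]]+.5)*k
        cv2.polylines(img,[np.round(p*8).astype(np.int32)],False,col,1,cv2.LINE_AA,3)
    a=np.linspace(0,2*np.pi,60)
    def circ(q,r,z,col): ln(np.c_[q[0]+r*np.cos(a),q[1]+r*np.sin(a),0*a+z],col)
    circ(c,.066,.099,(0,255,255)); circ(c,.014,.118,(0,0,255)); circ(c,.074,.006,(255,255,0))
    for s in(-1,1):
        for w in(.0055,.014): ln([[*(c+o*d+l*s*w),.103] for d in(.066,.1)],(0,255,0))
        ln([[*(c+o*.1+l*s*w),.103] for w in(.0055,.014)],(0,255,0))
    b=c+o*.085; e=np.array([np.cos(eyaw),np.sin(eyaw)]); n=np.array([-e[1],e[0]])
    for z in(.114+rise,.137+rise): ln([[*(b+e*.022*i+n*.004*j),z] for i,j in((1,1),(-1,1),(-1,-1),(1,-1),(1,1))],(255,0,255) if z>.13+rise else (255,0,0))
    circ(c+o*.127,.002,0,(0,128,255))
    cv2.imwrite(f"pics/{name}.png",img)
E
python3 - <<'E'
from ov import *
a=(.526,.0562,np.radians(-62.5),np.radians(54),.001)
overlay("ovs1",S,(290,210,410,300),6,*a); overlay("ovt1",T,(245,200,365,290),6,*a)
E
```

```text
(no output)
```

View pics/ovs1.png

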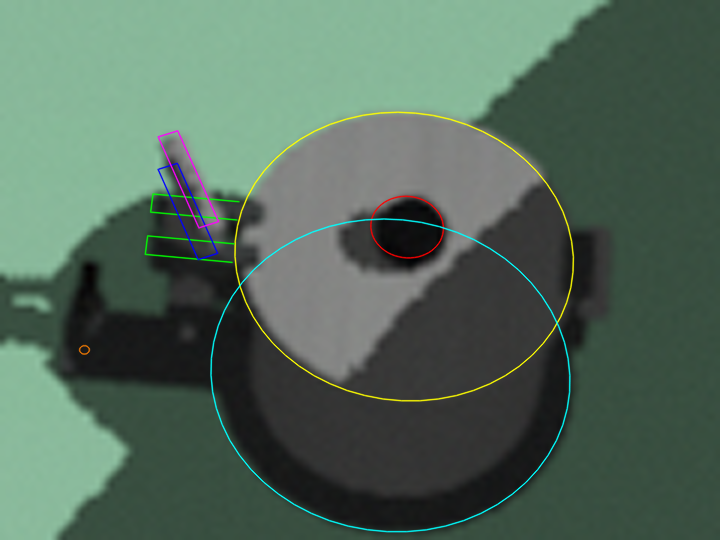

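View pics/ovt1.png

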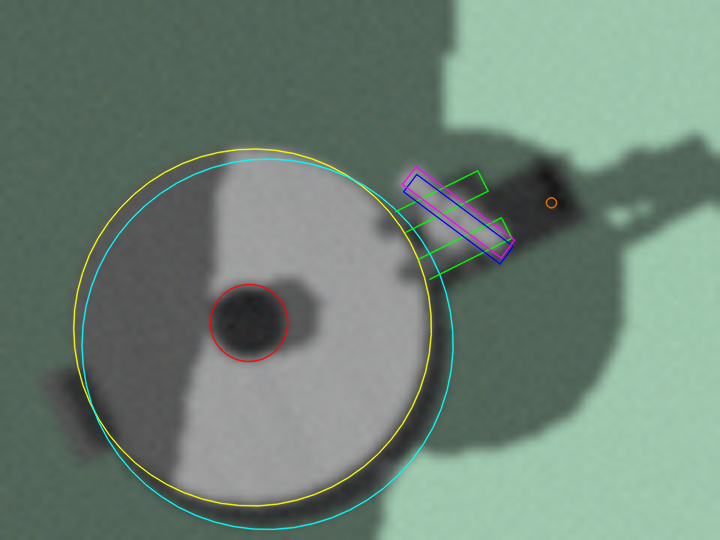

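Call:
carry_out([
  [[0.04,-0.027,0],0,24],
  [[0.04,-0.027,0],0,24],
  [[0.04,-0.027,0],0,24],
  [[0.04,-0.027,0],0,24],
  [[0.04,-0.027,0],0,24],
  [[0.04,-0.027,0],0,24],
  [[0.04,-0.027,0],0,24],
  [[0.04,-0.027,0],0,24],
  [[0.04,-0.027,0],0,24],
  [[0.04,-0.027,0],0,24],
  [[0.04,-0.027,0],0,24],
  [[0.04,-0.027,0],0,24],
])

```text
time: 2.5
tool_pos: [0.5157, -0.0753, 0.2314]
tool_rot: [3.141, -0.0, 0.249]
force: [-0.6, 0.1, 0.5]
width: 0.0208
```

Call:
carry_out([
  [[0.031,-0.022,0],0,24],
  [[0.032,-0.022,0],0,24],
  [[0,0,0],-10,24],
  [[0,0,0],-10,24],
  [[0,0,0],-10,24],
  [[0,0,0],-10,24],
  [[0,0,0],0,24],
  [[0,0,0],0,24],
])

```text
time: 3.5
tool_pos: [0.565, -0.0185, 0.2313]
tool_rot: [3.142, 0.0, 0.944]
force: [0.2, 0.4, -0.3]
width: 0.0207
```

```bash
python3 - <<'E'
from station import *
import cv2, numpy as np, pickle
s=observe(); print({k:np.round(v,4).tolist() for k,v in s.items()})
for n in ("scene","top"):
    p=snapshot(n); pickle.dump(p,open(f"{n}1.pkl","wb"))
    b=(280,190) if n=="scene" else (245,190)
    cv2.imwrite(f"pics/{n}1.png",cv2.resize(p["frame"][b[1]:b[1]+100,b[0]:b[0]+130,::-1],None,fx=6,fy=6,interpolation=cv2.INTER_CUBIC))
E
```

```text
{'time': 3.5, 'joints': [-0.098, 0.1662, 1.2781, -0.0001, 1.6973, 0.5293], 'qvel': [0.0001, 0.0003, -0.0004, -0.0003, -0.0007, -0.0112], 'joint_efforts': [0.0067, -42.7719, -36.0564, 0.0001, 0.0005, -0.0224], 'tool_pos': [0.565, -0.0185, 0.2313], 'tool_rot': [3.1415, 0.0001, 0.9435], 'force': [0.2324, 0.4465, -0.2609], 'torque': [0.0375, -0.0082, 0.0009], 'width': 0.0207}
```

View pics/scene1.png

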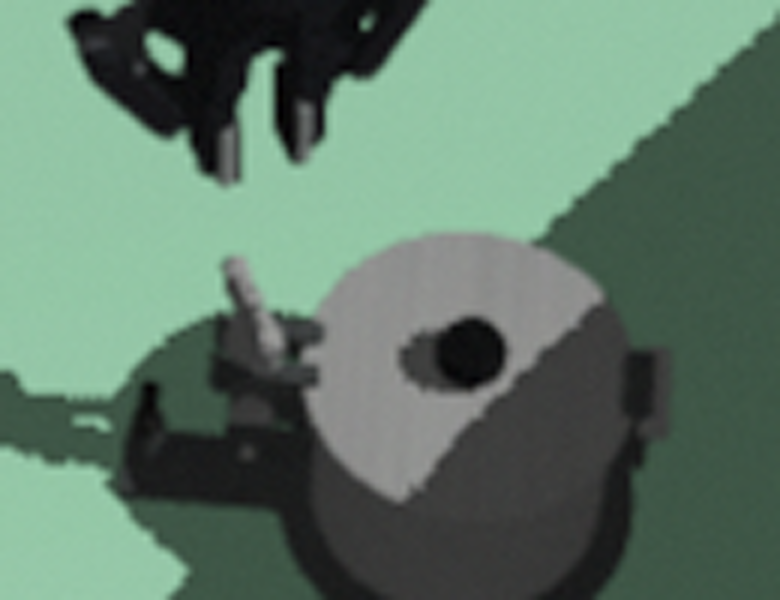

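View pics/top1.png

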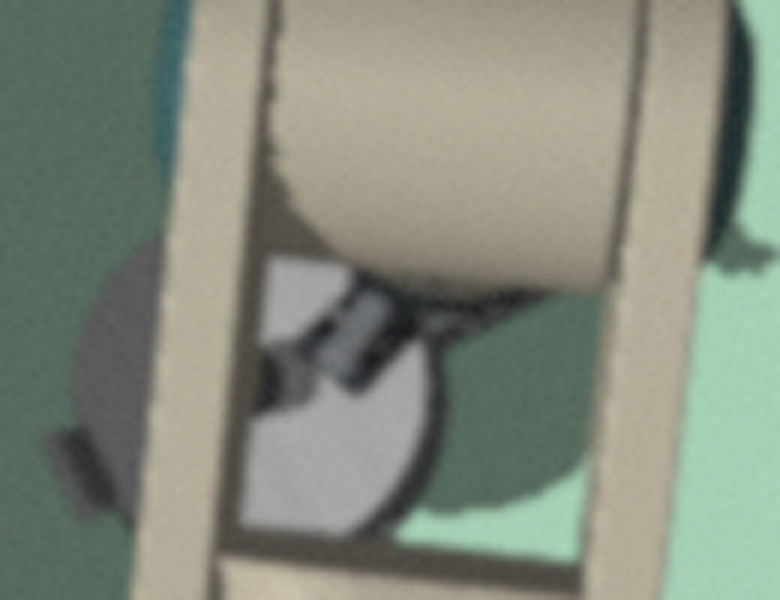

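```bash
python3 - <<'E'
from h import *
y=np.array([np.sin(.9435),-np.cos(.9435),0]);c=np.array([.565,-.0185,.2313])
for z in(0,.002,.004):
  for w in (.0104,.0155):
    print(z,w,[((proj(S,c+s*y*w+[0,0,z])-[280,190])*6+3).round(0).tolist() for s in(1,-1)])
b=np.array([.526,.0562,0])+.085*np.array([np.cos(np.radians(-62.5)),np.sin(np.radians(-62.5)),0]); print(b)
E
```

```text
0 0.0104 [[225.0, 166.0], [279.0, 150.0]]
0 0.0155 [[212.0, 170.0], [292.0, 146.0]]
0.002 0.0104 [[225.0, 163.0], [279.0, 147.0]]
0.002 0.0155 [[212.0, 167.0], [292.0, 143.0]]
0.004 0.0104 [[225.0, 160.0], [279.0, 143.0]]
0.004 0.0155 [[212.0, 164.0], [293.0, 139.0]]
[ 0.56524863 -0.01919592  0.        ]
```

Call:
carry_out([
  [[0,0,0.02],0,24],
  [[0,0,0.02],0,24],
  [[0,0,0.02],0,24],
  [[0,0,0.02],0,24],
  [[0,0,0.003],0,24],
  [[0,0,0],0,24],
  [[0,0,0],0,24],
])

```text
time: 4.47
tool_pos: [0.5655, -0.0185, 0.1495]
tool_rot: [3.14, -0.001, 0.947]
force: [-0.1, 0.3, 0.9]
width: 0.0204
```

```bash
cat > pic.py <<'E'
from station import *
import cv2, numpy as np, pickle, sys
s=observe(); print({k:np.round(v,4).tolist() for k,v in s.items() if k in("time","joints","tool_pos","tool_rot","force","torque","width")})
tag=sys.argv[1]; out=[]
for n in sys.argv[2:] or ["scene"]:
    p=snapshot(n); pickle.dump(p,open(f"{n}{tag}.pkl","wb"))
    b=(270,190) if n=="scene" else (245,190)
    cv2.imwrite(f"pics/{n}_{tag}.png",cv2.resize(p["frame"][b[1]:b[1]+100,b[0]:b[0]+130,::-1],None,fx=6,fy=6,interpolation=cv2.INTER_CUBIC))
E
python3 pic.py 2
```

```text
{'time': 4.475, 'joints': [-0.098, 0.2041, 1.3988, -0.0001, 1.5367, 0.5262], 'tool_pos': [0.5655, -0.0185, 0.1495], 'tool_rot': [3.1398, -0.0009, 0.9466], 'force': [-0.061, 0.292, 0.9089], 'torque': [-0.0521, -0.0208, 0.026], 'width': 0.0204}
```

View pics/scene_2.png

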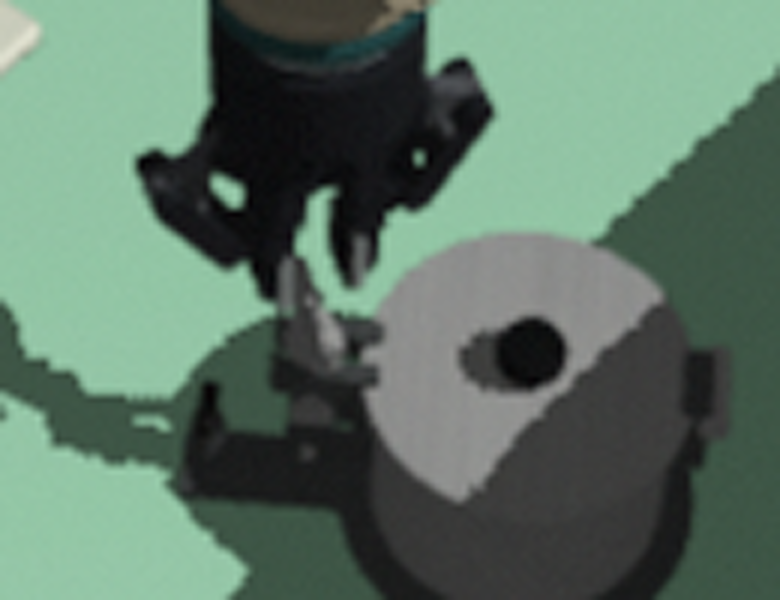

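Call:
carry_out([
  [[0,0,0.005],0,24],
  [[0,0,0.005],0,24],
  [[0,0,0.005],0,24],
  [[0,0,0],0,24],
])

```text
time: 5.03
tool_pos: [0.5646, -0.0184, 0.1325]
tool_rot: [-3.141, 0.001, 0.947]
force: [0.3, -0.5, 0.0]
width: 0.0205
```

Call:
carry_out([
  [[0,0,0.005],0,24],
  [[0,0,0.005],0,24],
  [[0,0,0.005],0,24],
  [[0,0,0],0,24],
  [[0,0,0],0,24],
])

```text
time: 5.65
tool_pos: [0.565, -0.0185, 0.1184]
tool_rot: [3.141, -0.0, 0.947]
force: [0.1, -0.1, -0.1]
width: 0.0206
```

```bash
python3 pic.py 3 scene top
```

```text
{'time': 5.65, 'joints': [-0.098, 0.228, 1.4349, -0.0001, 1.4785, 0.5259], 'tool_pos': [0.565, -0.0185, 0.1184], 'tool_rot': [3.1414, -0.0, 0.9468], 'force': [0.1384, -0.1416, -0.0643], 'torque': [-0.0139, 0.0548, 0.0074], 'width': 0.0206}
```

View pics/scene_3.png

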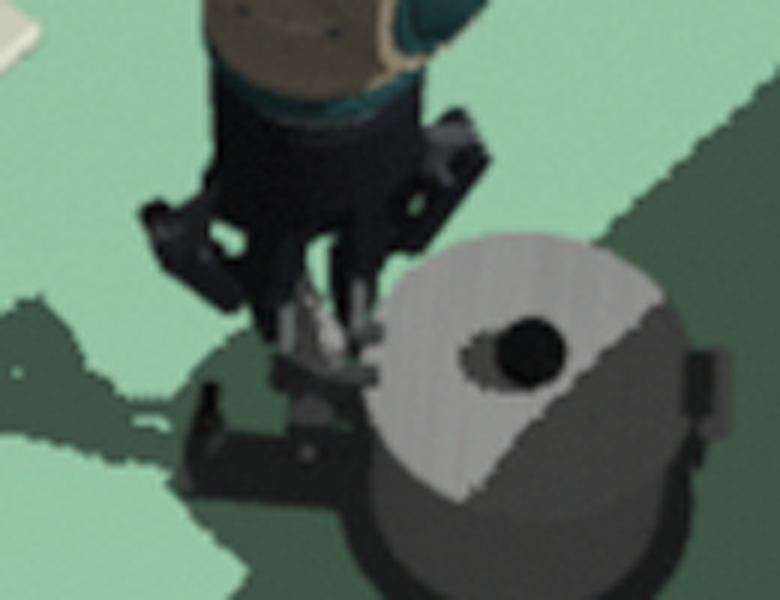

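Call:
carry_out([
  [[0,0,0],0,19],
  [[0,0,0],0,19],
  [[0,0,0],-7,19],
  [[0,0,0],-7,19],
  [[0,0,0],-4,19],
  [[0,0,0],-4,19],
])

```text
time: 6.5
tool_pos: [0.5651, -0.0187, 0.1184]
tool_rot: [3.141, 0.0, 1.333]
force: [1.0, -0.3, -0.8]
width: 0.0166
```

Call:
carry_out([
  [[0,0,-0.0002],-5,19],
  [[0,0,-0.0002],-5,19],
  [[0,0,-0.0002],-5,19],
])

```text
time: 6.88
tool_pos: [0.5652, -0.0187, 0.1189]
tool_rot: [3.141, 0.0, 1.595]
force: [0.2, -1.0, -0.4]
width: 0.0161
```

```bash
python3 pic.py 4 scene top
```

```text
{'time': 6.875, 'joints': [-0.0982, 0.2276, 1.4342, -0.0004, 1.4792, -0.1226], 'tool_pos': [0.5652, -0.0187, 0.1189], 'tool_rot': [3.1411, 0.0005, 1.5952], 'force': [0.1733, -1.0396, -0.4224], 'torque': [-0.1414, -0.1864, -0.088], 'width': 0.0161}
```

View pics/scene_4.png

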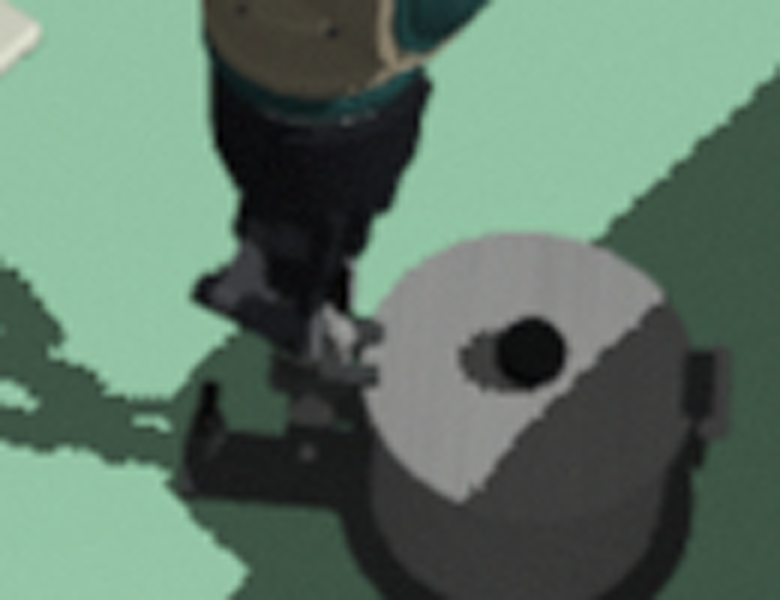

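Call:
carry_out([
  [[0,0,-0.0002],-6,19],
  [[0,0,-0.0002],-6,19],
  [[0,0,-0.0002],-6,19],
  [[0,0,-0.0003],-6,19],
  [[0,0,-0.0002],-6,19],
  [[0,0,-0.0003],-6,19],
])

```text
time: 7.72
tool_pos: [0.5653, -0.0187, 0.1204]
tool_rot: [3.141, 0.001, 2.222]
force: [2.2, -3.0, -0.7]
width: 0.0165
```

```bash
python3 - <<'E'
from station import *
import numpy as np
s=observe(); print({k:np.round(v,4).tolist() for k,v in s.items() if k in("time","joints","tool_pos","tool_rot","force","torque","width")})
E
```

```text
{'time': 7.725, 'joints': [-0.0982, 0.2265, 1.4326, -0.0004, 1.4815, -0.7494], 'tool_pos': [0.5653, -0.0187, 0.1204], 'tool_rot': [3.1411, 0.001, 2.222], 'force': [2.2402, -2.9707, -0.7198], 'torque': [-0.2331, -0.3988, -0.0854], 'width': 0.0165}
```

Call:
carry_out([
  [[0,0,-0.0002],-6,19],
  [[0,0,-0.0002],-6,19],
  [[0,0,-0.0002],-6,19],
  [[0,0,-0.0003],-6,19],
  [[0,0,-0.0002],-6,19],
  [[0,0,-0.0003],-6,19],
])

```text
time: 8.48
tool_pos: [0.5654, -0.0186, 0.1218]
tool_rot: [3.142, 0.001, 2.85]
force: [4.5, -0.1, -1.7]
width: 0.016
```

Call:
carry_out([
  [[0,0,-0.0002],-6,19],
  [[0,0,-0.0002],-6,19],
  [[0,0,-0.0002],-6,19],
  [[0,0,-0.0003],-6,19],
  [[0,0,-0.0002],-6,19],
  [[0,0,-0.0003],-6,19],
])

```text
time: 9.22
tool_pos: [0.5655, -0.0184, 0.1232]
tool_rot: [-3.141, 0.001, -2.804]
force: [3.2, 0.0, -1.4]
width: 0.0162
```

```bash
python3 pic.py 5 scene top
```

```text
{'time': 9.225, 'joints': [-0.0979, 0.2242, 1.4294, 0.0002, 1.4865, -2.0061], 'tool_pos': [0.5655, -0.0184, 0.1232], 'tool_rot': [-3.1412, 0.0014, -2.8043], 'force': [3.1847, 0.011, -1.3937], 'torque': [-0.029, -0.5535, -0.1662], 'width': 0.0162}
```

View pics/scene_5.png

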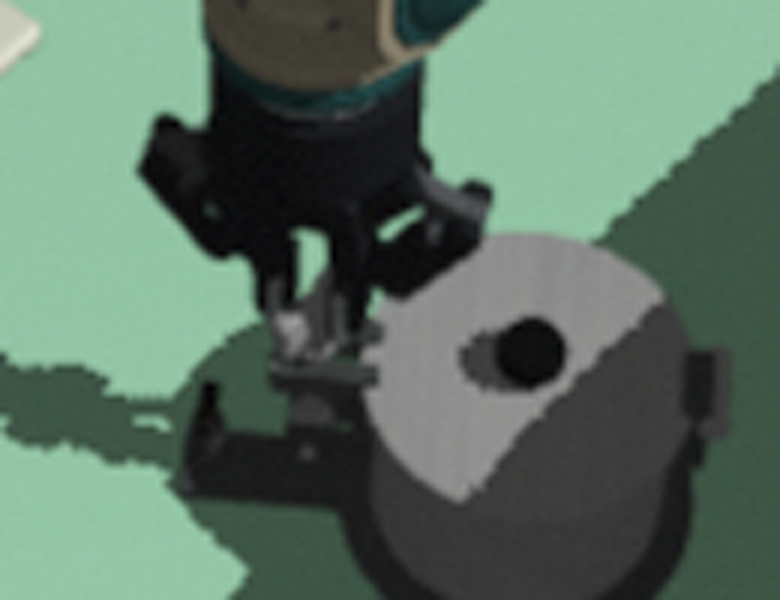

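Call:
carry_out([
  [[0,0,-0.0002],-6,19],
  [[0,0,-0.0002],-6,19],
  [[0,0,-0.0002],-6,19],
  [[0,0,-0.0003],-6,19],
])

```text
time: 9.82
tool_pos: [0.5653, -0.0183, 0.1241]
tool_rot: [-3.141, 0.001, -2.387]
force: [2.5, 0.1, -1.1]
width: 0.0159
```

Call:
carry_out([
  [[0,0,-0.0002],-6,19],
  [[0,0,-0.0003],-6,19],
  [[0,0,-0.0002],-6,19],
  [[0,0,0],0,19],
])

```text
time: 10.32
tool_pos: [0.5652, -0.0183, 0.1248]
tool_rot: [-3.141, 0.001, -2.076]
force: [2.8, 1.5, -0.6]
width: 0.0163
```

```bash
python3 pic.py 6 scene top
```

```text
{'time': 10.325, 'joints': [-0.0978, 0.2227, 1.4277, 0.0003, 1.4903, -2.7341], 'tool_pos': [0.5652, -0.0183, 0.1248], 'tool_rot': [-3.141, 0.0006, -2.0761], 'force': [2.8049, 1.4869, -0.6283], 'torque': [0.1397, -0.4552, 0.0041], 'width': 0.0163}
```

View pics/scene_6.png

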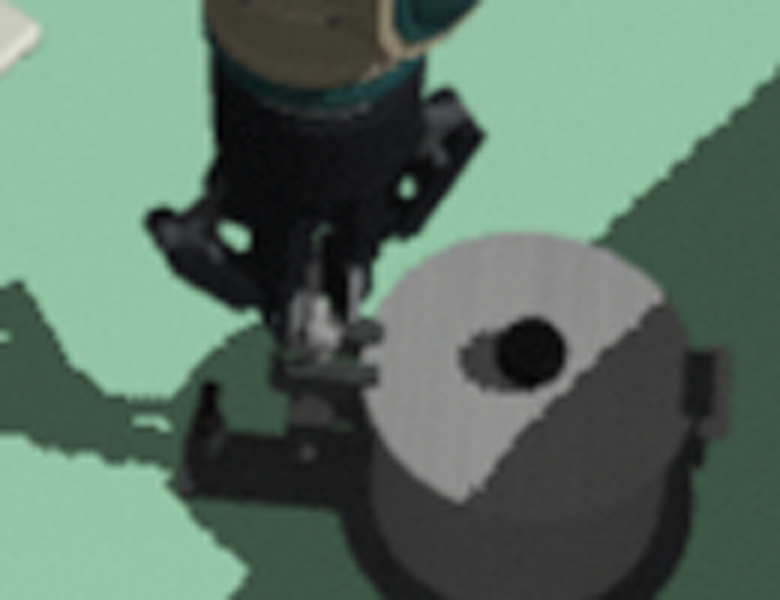

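View pics/top_6.png

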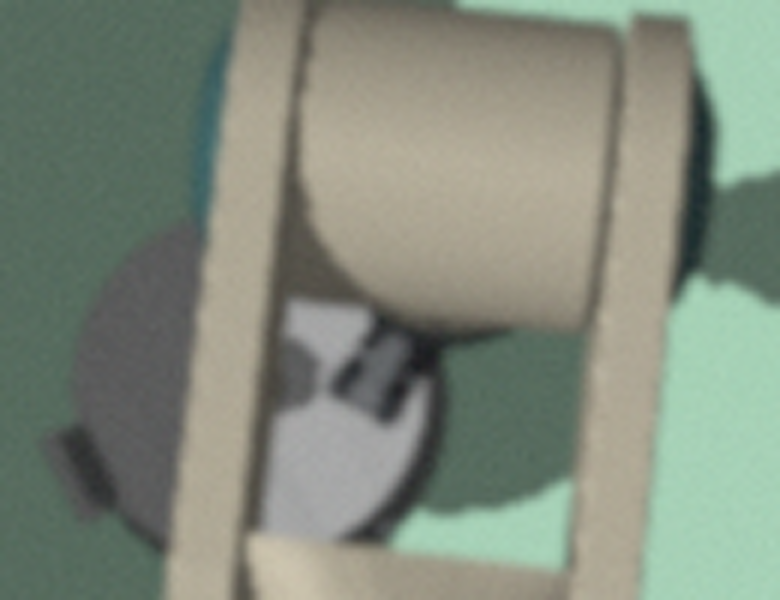

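Call:
carry_out([
  [[0,0,0],7,19],
  [[0,0,0],7,19],
  [[0,0,0],6,19],
  [[0,0,-0.005],0,19],
  [[0,0,-0.01],0,19],
  [[0,0,-0.02],0,19],
  [[0,0,-0.03],0,19],
  [[0,0,0],0,19],
])

```text
time: 11.42
tool_pos: [0.5662, -0.0186, 0.1934]
tool_rot: [-3.137, 0.004, -2.421]
force: [-0.5, 0.7, 0.4]
width: 0.016
```

```bash
python3 pic.py 7 scene top
```

```text
{'time': 11.425, 'joints': [-0.098, 0.1781, 1.34, -0.0001, 1.6173, -2.3895], 'tool_pos': [0.5662, -0.0186, 0.1934], 'tool_rot': [-3.137, 0.0041, -2.4209], 'force': [-0.4567, 0.6702, 0.3944], 'torque': [0.0029, 0.0121, -0.0095], 'width': 0.016}
```

View pics/scene_7.png

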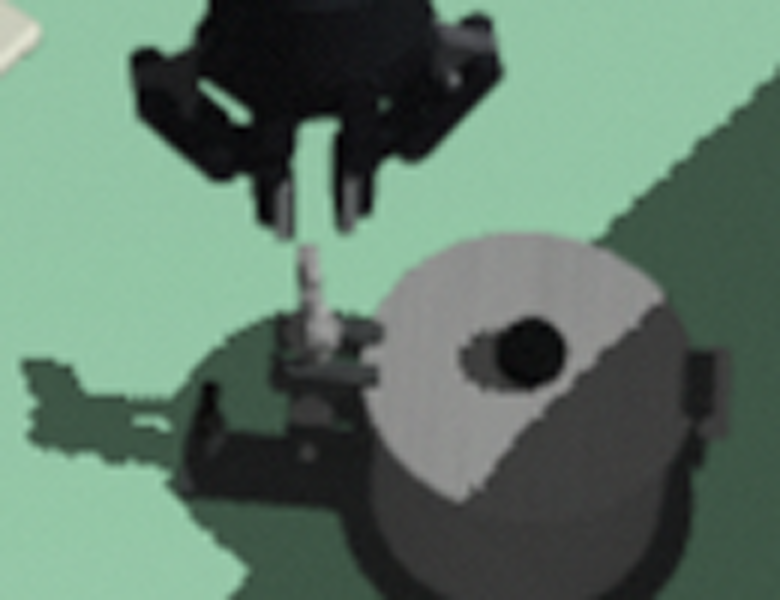

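```bash
python3 - <<'E'
from ov import *
P=pickle.load(open("scene7.pkl","rb"))
overlay("ovs7",P,(290,210,410,300),6,.526,.0562,np.radians(-62.5),np.radians(221),.0075)
E
```

```text
(no output)
```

View pics/ovs7.png

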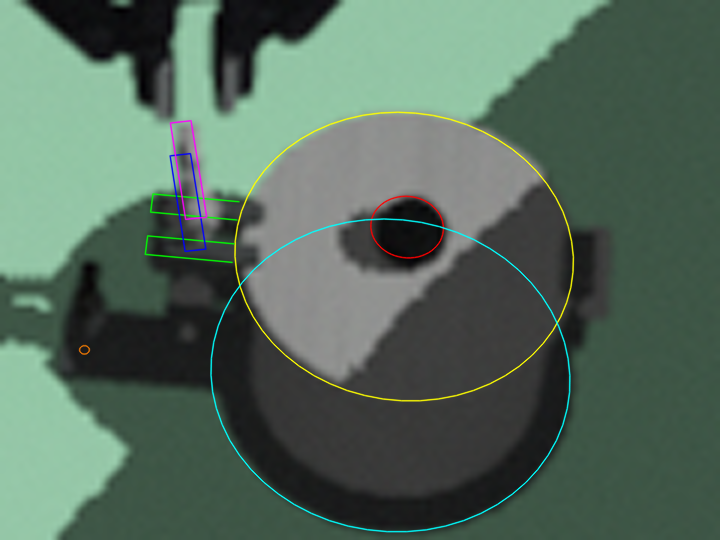

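Call:
carry_out([
  [[0,0,0],10,0],
  [[0,0,0],10,0],
  [[0,0,0],10,0],
  [[0,0,0],10,0],
  [[0,0,0],10,0],
  [[0,0,0],10,0],
  [[0,0,0],10,0],
  [[0,0,0],10,0],
  [[0,0,0],10,0],
  [[0,0,0],10,0],
  [[0,0,0],4,0],
  [[0,0,0],0,0],
])

```text
time: 13.02
tool_pos: [0.5645, -0.0184, 0.1885]
tool_rot: [-3.14, -0.001, 2.047]
force: [0.2, -0.8, -0.4]
width: -0.0002
```

Call:
carry_out([
  [[0.013,0,0],0,0],
  [[0.013,0,0],0,0],
  [[0,0,0.015],0,0],
  [[0,0,0.015],0,0],
  [[0,0,0.015],0,0],
  [[0,0,0.008],0,0],
  [[0,0,0],0,0],
  [[0,0,0],0,0],
])

```text
time: 14.02
tool_pos: [0.5534, 0.0045, 0.1372]
tool_rot: [3.141, 0.001, 2.046]
force: [0.3, 0.6, -0.9]
width: -0.0002
```

```bash
python3 pic.py 8 scene top
```

```text
{'time': 14.025, 'joints': [-0.0585, 0.1796, 1.4516, -0.0001, 1.5094, -0.5341], 'tool_pos': [0.5534, 0.0045, 0.1372], 'tool_rot': [3.1408, 0.0006, 2.0464], 'force': [0.2969, 0.6333, -0.8555], 'torque': [0.0024, -0.0123, -0.0011], 'width': -0.0002}
```

View pics/scene_8.png

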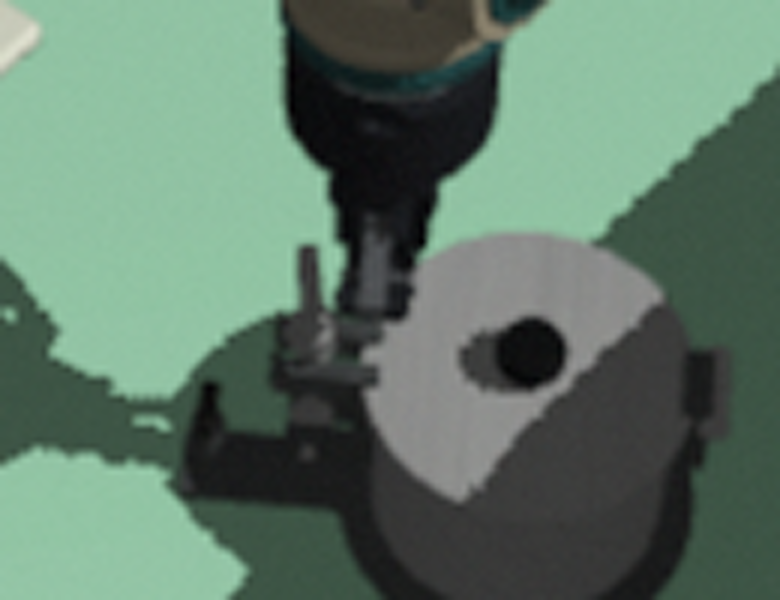

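Call:
carry_out([
  [[-0.003,0,0.002],0,0],
  [[-0.003,0,0],0,0],
  [[-0.001,0,0],0,0],
  [[-0.001,0,0],0,0],
  [[-0.001,0,0],0,0],
  [[-0.001,0,0],0,0],
  [[0,0,0],0,0],
])

```text
time: 15.0
tool_pos: [0.5576, -0.0042, 0.1347]
tool_rot: [-3.142, -0.0, 2.047]
force: [-0.8, 1.3, 1.1]
width: 0.0001
```

Call:
carry_out([
  [[-0.001,0,0],0,0],
  [[-0.001,0,0],0,0],
  [[0,0,0],0,0],
])

```text
time: 15.38
tool_pos: [0.5586, -0.0061, 0.1347]
tool_rot: [3.142, 0.0, 2.046]
force: [-0.1, 0.4, 0.1]
width: -0.0002
```

Call:
carry_out([
  [[-0.001,0,0],0,0],
  [[-0.001,0,0],0,0],
  [[0,0,0],0,0],
])

```text
time: 15.75
tool_pos: [0.5595, -0.0079, 0.1347]
tool_rot: [3.142, 0.0, 2.046]
force: [-0.1, 0.0, 0.4]
width: 0.0
```

Call:
carry_out([
  [[-0.001,0,0],0,0],
  [[-0.001,0,0],0,0],
  [[0,0,0],0,0],
])

```text
time: 16.12
tool_pos: [0.5604, -0.0097, 0.1347]
tool_rot: [-3.142, 0.0, 2.046]
force: [0.4, 0.8, 0.2]
width: 0.0001
```

Call:
carry_out([
  [[-0.001,0,0],0,0],
  [[-0.001,0,0],0,0],
  [[0,0,0],0,0],
])

```text
time: 16.5
tool_pos: [0.5613, -0.0115, 0.1346]
tool_rot: [-3.142, 0.0, 2.046]
force: [-0.1, 2.0, -0.2]
width: -0.0002
```

```bash
python3 pic.py 9 scene
```

```text
{'time': 16.5, 'joints': [-0.0861, 0.2044, 1.4287, -0.0002, 1.5084, -0.5617], 'tool_pos': [0.5613, -0.0115, 0.1346], 'tool_rot': [-3.1415, 0.0001, 2.0464], 'force': [-0.0659, 2.0113, -0.1593], 'torque': [0.1453, 0.0135, 0.0233], 'width': -0.0002}
```

View pics/scene_9.png

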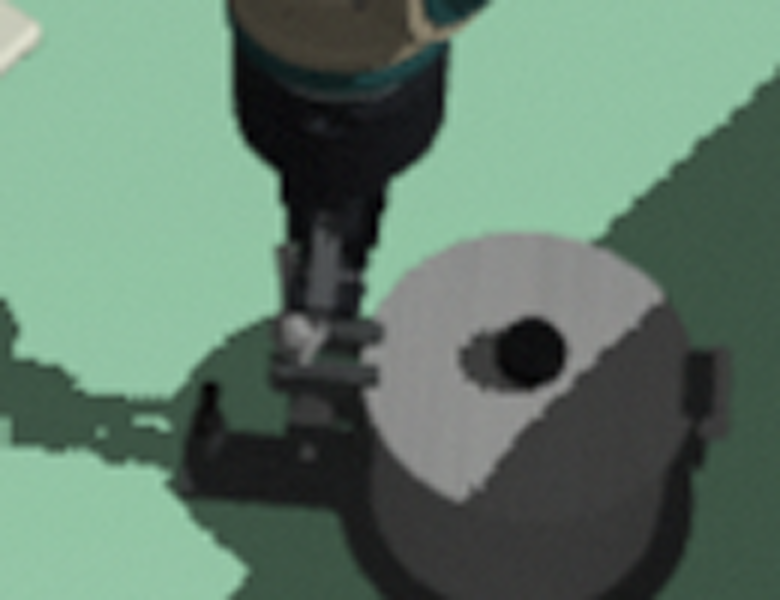

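```bash
python3 - <<'E'
import numpy as np
ph=np.arange(.073,1.35,.08)
o=90*np.sin(ph)-4*np.cos(ph)-11; z=45+90*np.cos(ph)+4*np.sin(ph)
for i in range(1,len(ph)): print(round(ph[i],3), "dx(tool) %.1f dz(tool) %.1f"%(-(o[i]-o[i-1]),-(z[i]-z[i-1])), "out %.1f z %.1f"%(o[i],z[i]))
E
```

```text
0.153 dx(tool) -7.2 dz(tool) 0.5 out -1.2 z 134.6
0.233 dx(tool) -7.1 dz(tool) 1.1 out 5.9 z 133.5
0.313 dx(tool) -7.0 dz(tool) 1.6 out 12.9 z 131.9
0.393 dx(tool) -6.9 dz(tool) 2.2 out 19.8 z 129.7
0.473 dx(tool) -6.7 dz(tool) 2.7 out 26.4 z 126.9
0.553 dx(tool) -6.4 dz(tool) 3.3 out 32.9 z 123.7
0.633 dx(tool) -6.1 dz(tool) 3.8 out 39.0 z 119.9
0.713 dx(tool) -5.8 dz(tool) 4.2 out 44.8 z 115.7
0.793 dx(tool) -5.5 dz(tool) 4.7 out 50.3 z 111.0
0.873 dx(tool) -5.1 dz(tool) 5.1 out 55.4 z 105.9
0.953 dx(tool) -4.7 dz(tool) 5.5 out 60.0 z 100.4
1.033 dx(tool) -4.2 dz(tool) 5.9 out 64.2 z 94.5
1.113 dx(tool) -3.7 dz(tool) 6.2 out 68.0 z 88.4
1.193 dx(tool) -3.2 dz(tool) 6.4 out 71.2 z 81.9
1.273 dx(tool) -2.7 dz(tool) 6.7 out 73.9 z 75.2
```

Call:
carry_out([
  [[-0.0036,0,0.0002],0,0],
  [[-0.0036,0,0.0003],0,0],
  [[-0.0036,0,0.0005],0,0],
  [[-0.0035,0,0.0006],0,0],
  [[-0.0035,0,0.0008],0,0],
  [[-0.0035,0,0.0008],0,0],
  [[-0.0035,0,0.001],0,0],
  [[-0.0034,0,0.0012],0,0],
])

```text
time: 17.55
tool_pos: [0.5743, -0.0367, 0.1292]
tool_rot: [-3.142, 0.0, 2.046]
force: [0.6, 1.3, 0.1]
width: -0.0002
```

Call:
carry_out([
  [[-0.0034,0,0.0013],0,0],
  [[-0.0033,0,0.0014],0,0],
  [[-0.0032,0,0.0016],0,0],
  [[-0.0032,0,0.0017],0,0],
  [[-0.0031,0,0.0018],0,0],
  [[-0.003,0,0.002],0,0],
  [[-0.003,0,0.002],0,0],
  [[-0.0028,0,0.0022],0,0],
  [[0,0,0],0,0],
])

```text
time: 18.68
tool_pos: [0.5855, -0.0589, 0.1149]
tool_rot: [-3.141, -0.0, 2.046]
force: [0.2, 0.4, 0.2]
width: -0.0001
```

```bash
python3 pic.py 10 scene top
```

```text
{'time': 18.675, 'joints': [-0.1628, 0.2944, 1.3632, -0.0002, 1.4846, -0.6383], 'tool_pos': [0.5855, -0.0589, 0.1149], 'tool_rot': [-3.141, -0.0002, 2.0462], 'force': [0.1578, 0.3672, 0.1528], 'torque': [0.0232, -0.0316, 0.0482], 'width': -0.0001}
```

View pics/scene_10.png

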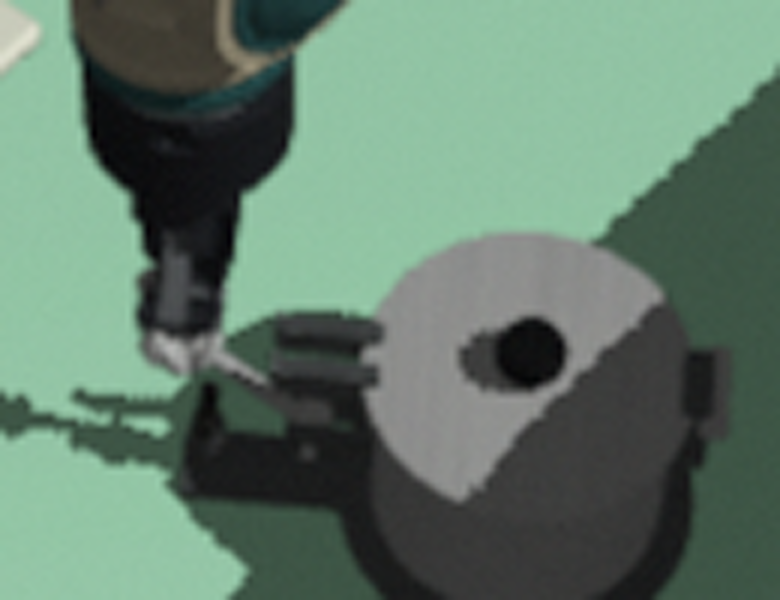

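Call:
carry_out([
  [[-0.0028,0,0.0023],0,0],
  [[-0.0027,0,0.0024],0,0],
  [[-0.0026,0,0.0025],0,0],
  [[-0.0025,0,0.0026],0,0],
  [[-0.0024,0,0.0027],0,0],
  [[-0.0023,0,0.0028],0,0],
  [[0,0,0],0,0],
])

```text
time: 19.65
tool_pos: [0.5926, -0.0725, 0.0996]
tool_rot: [-3.141, -0.0, 2.046]
force: [-0.2, 0.0, 1.2]
width: 0.0
```

```bash
python3 pic.py 11 scene
```

```text
{'time': 19.65, 'joints': [-0.1834, 0.3305, 1.3506, -0.0003, 1.461, -0.6589], 'tool_pos': [0.5926, -0.0725, 0.0996], 'tool_rot': [-3.141, -0.0001, 2.0463], 'force': [-0.1655, 0.0175, 1.2183], 'torque': [0.0359, -0.0111, 0.0166], 'width': 0.0}
```

View pics/scene_11.png

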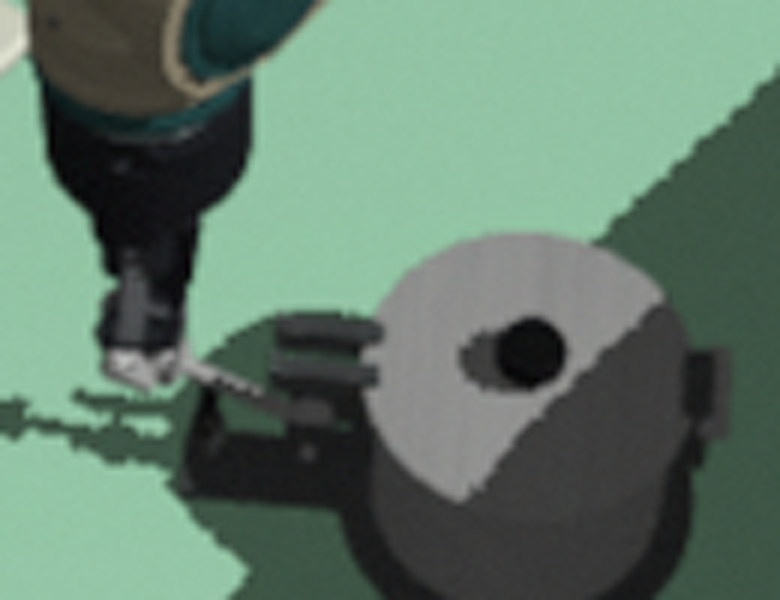

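Call:
carry_out([
  [[-0.0006,0,0.0009],0,0],
  [[-0.0006,0,0.0009],0,0],
  [[-0.0006,0,0.0009],0,0],
  [[0,0,0],0,0],
])

```text
time: 20.2
tool_pos: [0.5935, -0.074, 0.0973]
tool_rot: [-3.142, 0.0, 2.046]
force: [-0.3, -0.4, 0.9]
width: 0.0001
```

Call:
carry_out([
  [[-0.0006,0,0.0009],0,0],
  [[-0.0006,0,0.0009],0,0],
  [[-0.0006,0,0.0009],0,0],
  [[0,0,0],0,0],
])

```text
time: 20.7
tool_pos: [0.5943, -0.0755, 0.0945]
tool_rot: [-3.141, 0.0, 2.046]
force: [-0.1, -0.8, -0.4]
width: -0.0
```

Call:
carry_out([
  [[-0.0006,0,0.001],0,0],
  [[-0.0006,0,0.001],0,0],
  [[0,0,0],0,0],
])

```text
time: 21.08
tool_pos: [0.5948, -0.0766, 0.0925]
tool_rot: [-3.141, -0.0, 2.046]
force: [0.3, 0.6, 0.8]
width: 0.0001
```

Call:
carry_out([
  [[-0.0005,0,0.001],0,0],
  [[-0.0005,0,0.001],0,0],
  [[0,0,0],0,0],
])

```text
time: 21.45
tool_pos: [0.5953, -0.0775, 0.0905]
tool_rot: [-3.141, 0.0, 2.046]
force: [-0.8, -0.1, -0.0]
width: -0.0
```

Call:
carry_out([
  [[-0.0005,0,0.001],0,0],
  [[-0.0005,0,0.001],0,0],
])

```text
time: 21.7
tool_pos: [0.5958, -0.0784, 0.0886]
tool_rot: [3.142, 0.0, 2.046]
force: [-1.0, 0.5, 1.7]
width: -0.0001
```

Call:
carry_out([
  [[-0.0005,0,0.001],0,0],
  [[-0.0005,0,0.001],0,0],
])

```text
time: 21.95
tool_pos: [0.5963, -0.0793, 0.0865]
tool_rot: [-3.142, 0.0, 2.046]
force: [-0.0, -1.1, 1.3]
width: -0.0003
```

```bash
python3 pic.py 12 scene
```

```text
{'time': 21.95, 'joints': [-0.1935, 0.3543, 1.3482, -0.0001, 1.439, -0.6691], 'tool_pos': [0.5963, -0.0793, 0.0865], 'tool_rot': [-3.1416, 0.0001, 2.0465], 'force': [-0.0169, -1.0657, 1.321], 'torque': [-0.0723, 0.0254, 0.0387], 'width': -0.0003}
```

View pics/scene_12.png

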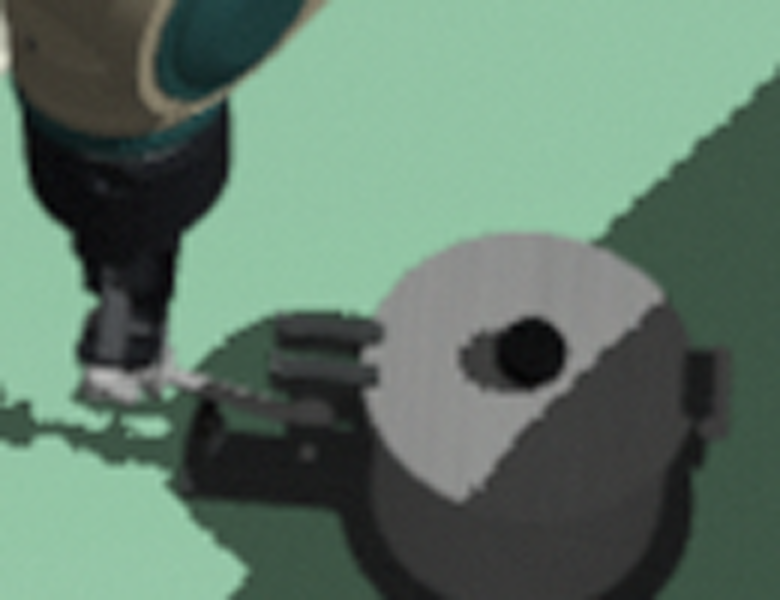

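Call:
carry_out([
  [[-0.0002,0,0.0005],0,0],
  [[-0.0002,0,0.0005],0,0],
  [[0,0,0],0,0],
])

```text
time: 22.38
tool_pos: [0.5964, -0.0795, 0.0856]
tool_rot: [-3.142, 0.0, 2.046]
force: [0.3, -0.8, 0.8]
width: 0.0003
```

Call:
carry_out([
  [[-0.0002,0,0.0005],0,0],
  [[-0.0002,0,0.0005],0,0],
  [[0,0,0],0,0],
])

```text
time: 22.75
tool_pos: [0.5966, -0.0799, 0.0845]
tool_rot: [-3.142, 0.0, 2.046]
force: [-0.4, -0.5, 1.1]
width: 0.0
```

Call:
carry_out([
  [[-0.0002,0,0.0005],0,0],
  [[-0.0002,0,0.0005],0,0],
  [[0,0,0],0,0],
])

```text
time: 23.12
tool_pos: [0.5968, -0.0803, 0.0835]
tool_rot: [-3.142, 0.0, 2.046]
force: [-0.5, -0.4, 1.1]
width: -0.0001
```

Call:
carry_out([
  [[-0.0002,0,0.0005],0,0],
  [[-0.0002,0,0.0005],0,0],
  [[0,0,0],0,0],
])

```text
time: 23.5
tool_pos: [0.597, -0.0806, 0.0825]
tool_rot: [-3.141, 0.0, 2.046]
force: [-0.2, -1.0, 0.1]
width: 0.0001
```

Call:
carry_out([
  [[-0.0002,0,0.0005],0,0],
  [[-0.0002,0,0.0005],0,0],
  [[0,0,0],0,0],
])

```text
time: 23.88
tool_pos: [0.5972, -0.081, 0.0815]
tool_rot: [-3.142, 0.0, 2.046]
force: [-0.0, -0.7, 0.9]
width: -0.0
```

Call:
carry_out([
  [[-0.0002,0,0.0005],0,0],
  [[-0.0002,0,0.0005],0,0],
  [[0,0,0],0,0],
])

```text
time: 24.25
tool_pos: [0.5974, -0.0814, 0.0806]
tool_rot: [-3.142, 0.0, 2.046]
force: [-0.7, -0.6, 0.7]
width: -0.0001
```

```bash
python3 pic.py 13 scene top
```

```text
{'time': 24.25, 'joints': [-0.1966, 0.3638, 1.3488, -0.0001, 1.429, -0.6722], 'tool_pos': [0.5974, -0.0814, 0.0806], 'tool_rot': [-3.1415, 0.0001, 2.0464], 'force': [-0.6887, -0.6275, 0.6904], 'torque': [-0.082, -0.0384, -0.0018], 'width': -0.0001}
```

View pics/scene_13.png

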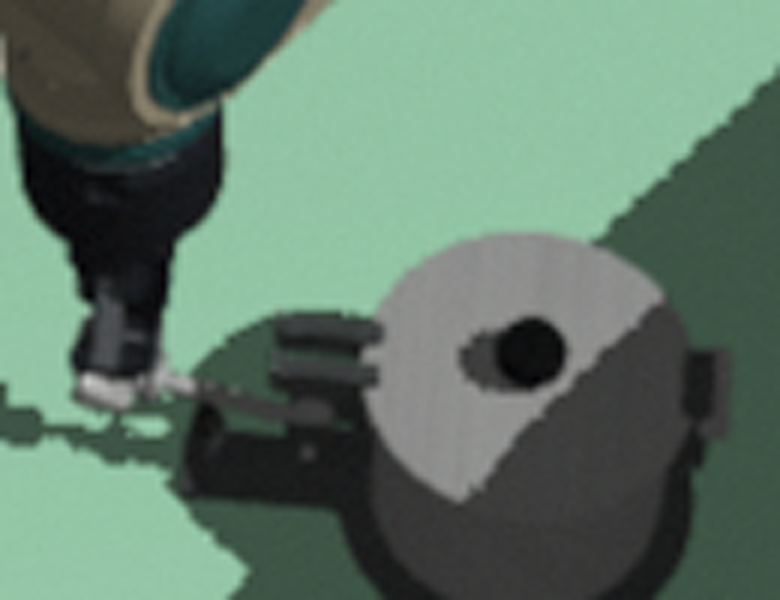

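View pics/top_13.png

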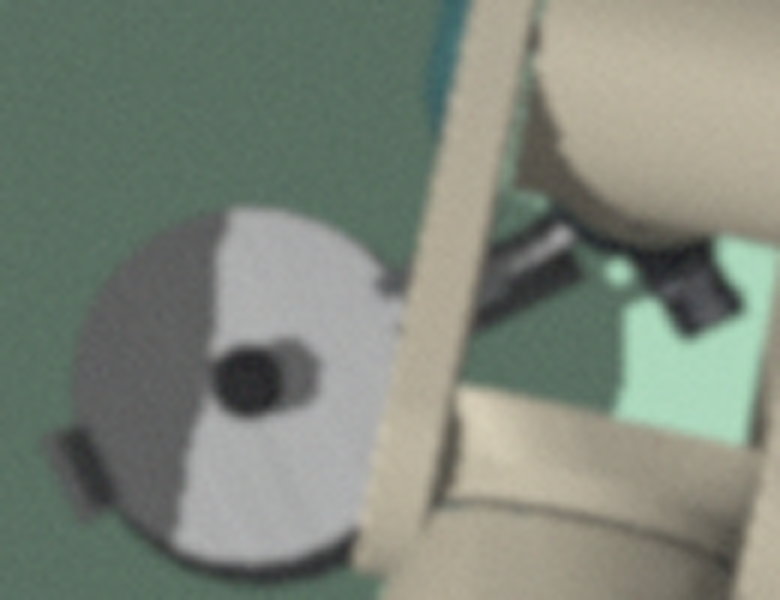

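Call:
carry_out([
  [[-0.0002,0,0.0005],0,0],
  [[-0.0002,0,0.0005],0,0],
  [[0,0,0],0,0],
])

```text
time: 24.72
tool_pos: [0.5975, -0.0817, 0.0796]
tool_rot: [-3.142, 0.0, 2.046]
force: [-0.3, -0.2, 1.0]
width: 0.0002
```

Call:
carry_out([
  [[-0.0002,0,0.0005],0,0],
  [[-0.0002,0,0.0005],0,0],
  [[0,0,0],0,0],
])

```text
time: 25.1
tool_pos: [0.5977, -0.0821, 0.0786]
tool_rot: [3.142, 0.0, 2.046]
force: [1.0, -0.8, 1.5]
width: -0.0002
```

Call:
carry_out([
  [[-0.0002,0,0.0005],0,0],
  [[-0.0002,0,0.0005],0,0],
  [[0,0,0],0,0],
])

```text
time: 25.48
tool_pos: [0.5979, -0.0825, 0.0776]
tool_rot: [3.142, 0.0, 2.046]
force: [1.0, -0.7, 1.5]
width: -0.0002
```

Call:
carry_out([
  [[-0.0002,0,0.0005],0,0],
  [[-0.0002,0,0.0005],0,0],
  [[0,0,0],0,0],
])

```text
time: 25.85
tool_pos: [0.5981, -0.0828, 0.0766]
tool_rot: [3.142, 0.0, 2.046]
force: [0.8, -1.2, 0.5]
width: -0.0
```

Call:
carry_out([
  [[-0.0002,0,0.0005],0,0],
  [[-0.0002,0,0.0005],0,0],
  [[0,0,0],0,0],
])

```text
time: 26.22
tool_pos: [0.5982, -0.0831, 0.0755]
tool_rot: [-3.142, 0.0, 2.046]
force: [0.1, -1.2, 1.4]
width: -0.0
```

Call:
carry_out([
  [[-0.0001,0,0.0005],0,0],
  [[-0.0002,0,0.0005],0,0],
  [[0,0,0],0,0],
])

```text
time: 26.6
tool_pos: [0.5984, -0.0834, 0.0746]
tool_rot: [3.142, 0.0, 2.046]
force: [1.7, -1.3, 0.3]
width: 0.0004
```

```bash
python3 pic.py 14 scene top; python3 - <<'E'
from ov import *
P=pickle.load(open("scene14.pkl","rb"))
box=(280,220,345,285);k=9
o=np.array([np.cos(np.radians(-62.5)),np.sin(np.radians(-62.5)),0]);l=np.array([-o[1],o[0],0]);pin=np.array([.565,-.019,.045])
img=cv2.resize(P["frame"][box[1]:box[3],box[0]:box[2],::-1],None,fx=k,fy=k,interpolation=cv2.INTER_CUBIC)
for ph,col in((1.1,(0,0,255)),(1.2,(0,255,0)),(1.3,(255,0,0))):
    X=np.array([pin,pin+.094*(o*np.sin(ph)+np.array([0,0,np.cos(ph)]))])
    p=(proj(P,X)-[box[0],box[1]]+.5)*k
    cv2.line(img,*[tuple(int(v) for v in q) for q in p],col,1,cv2.LINE_AA)
cv2.imwrite("pics/phi14.png",img)
E
```

```text
{'time': 26.6, 'joints': [-0.1996, 0.3732, 1.3494, -0.0001, 1.4188, -0.6752], 'tool_pos': [0.5984, -0.0834, 0.0746], 'tool_rot': [3.1416, 0.0002, 2.0465], 'force': [1.7367, -1.2833, 0.3196], 'torque': [-0.1586, -0.1323, 0.0496], 'width': 0.0004}
```

View pics/phi14.png

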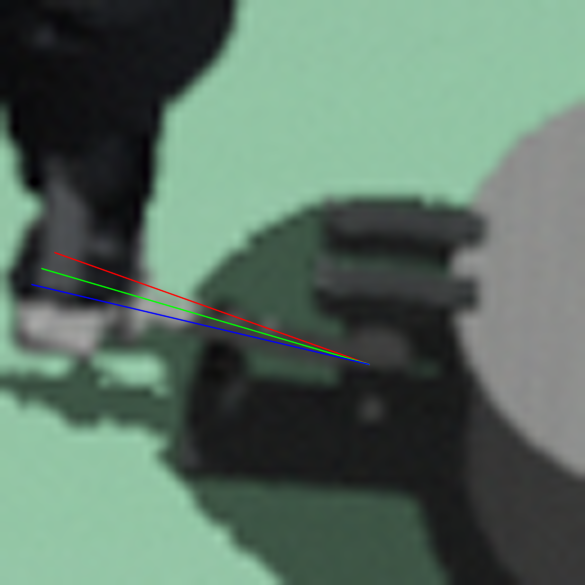

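Call:
carry_out([
  [[-0.0001,0,0.0005],0,0],
  [[-0.0002,0,0.0005],0,0],
  [[0,0,0],0,0],
])

```text
time: 27.08
tool_pos: [0.5986, -0.0837, 0.0736]
tool_rot: [3.142, 0.0, 2.046]
force: [1.3, -0.5, 1.6]
width: -0.0001
```

Call:
carry_out([
  [[-0.0001,0,0.0005],0,0],
  [[-0.0002,0,0.0005],0,0],
  [[0,0,0],0,0],
])

```text
time: 27.45
tool_pos: [0.5988, -0.0839, 0.073]
tool_rot: [3.141, 0.0, 2.046]
force: [-0.2, -0.8, 4.1]
width: -0.0001
```

Call:
carry_out([
  [[-0.0001,0,0.0005],0,0],
  [[-0.0002,0,0.0005],0,0],
  [[0,0,0],0,0],
])

```text
time: 27.82
tool_pos: [0.599, -0.0842, 0.0723]
tool_rot: [3.141, 0.0, 2.047]
force: [-1.7, -1.6, 6.1]
width: 0.0002
```

Call:
carry_out([
  [[0,0,0.0005],0,0],
  [[0,0,0.0005],0,0],
  [[0,0,0],0,0],
])

```text
time: 28.2
tool_pos: [0.5992, -0.0842, 0.0719]
tool_rot: [3.141, 0.001, 2.047]
force: [-1.8, -1.0, 9.3]
width: -0.0
```

```bash
python3 pic.py 15 scene top
```

```text
{'time': 28.2, 'joints': [-0.2006, 0.3773, 1.3499, -0.0001, 1.4131, -0.6764], 'tool_pos': [0.5992, -0.0842, 0.0719], 'tool_rot': [3.1406, 0.0009, 2.0466], 'force': [-1.822, -1.0418, 9.3257], 'torque': [-0.1171, 0.4026, 0.0375], 'width': -0.0}
```

View pics/scene_15.png

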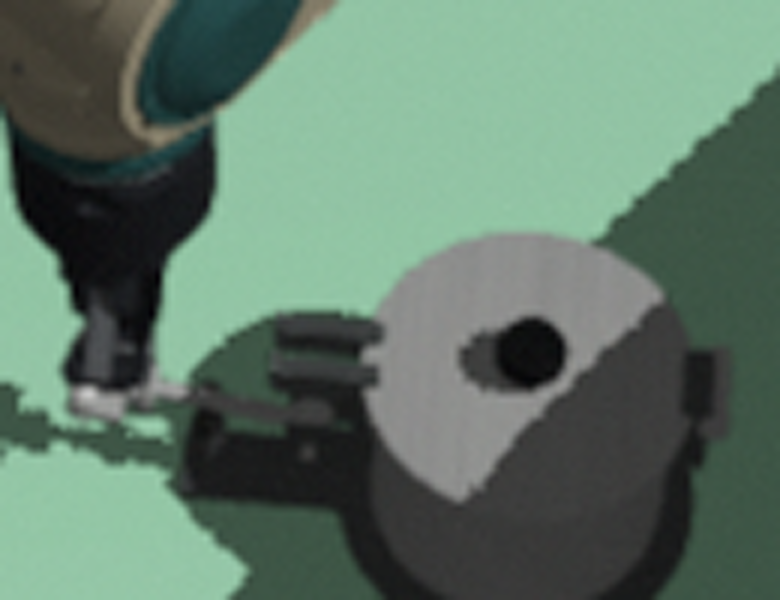

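Call:
carry_out([
  [[0,0,-0.001],0,0],
  [[0,0,-0.002],0,0],
  [[0,0,-0.004],0,0],
  [[0,0,-0.015],0,0],
  [[0,0,-0.03],0,0],
  [[0,0,-0.03],0,0],
  [[0,0,-0.03],0,0],
  [[0,0.04,-0.01],0,0],
  [[0,0.05,0],0,0],
  [[0,0.05,0],0,0],
  [[0,0,0],0,0],
  [[0,0,0],0,0],
])

```text
time: 29.8
tool_pos: [0.723, -0.0202, 0.1928]
tool_rot: [-3.141, 0.0, 2.047]
force: [-0.4, 0.3, 0.4]
width: -0.0001
```

```bash
python3 pic.py 16 scene top; python3 - <<'E'
import pickle,cv2
from h import *
for n in("scene","top"):
    p=pickle.load(open(n+"16.pkl","rb")); cv2.imwrite(f"pics/{n}_full16.png",p["frame"][:,:,::-1])
E
```

```text
{'time': 29.8, 'joints': [-0.0788, 0.6555, 0.7299, -0.0002, 1.7565, -0.5546], 'tool_pos': [0.723, -0.0202, 0.1928], 'tool_rot': [-3.1413, 0.0001, 2.0466], 'force': [-0.4454, 0.2554, 0.3795], 'torque': [-0.0188, 0.058, 0.062], 'width': -0.0001}
```

View pics/scene_16.png

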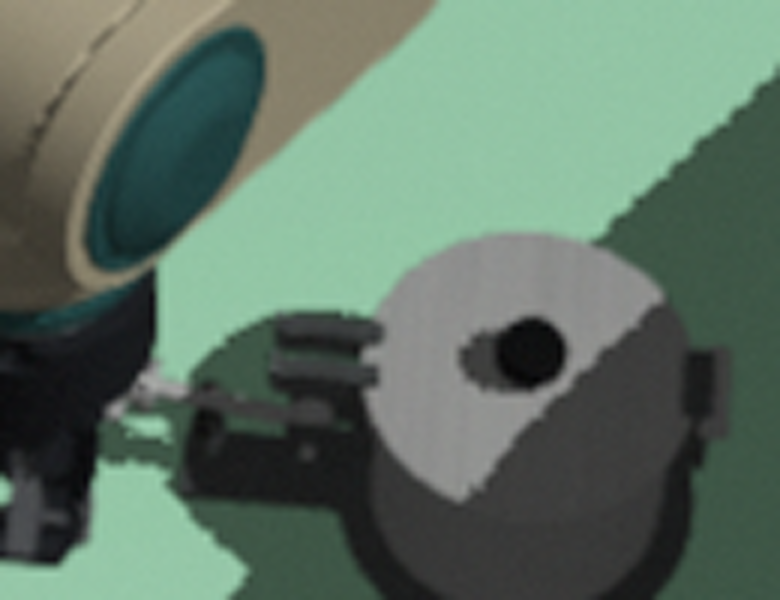

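View pics/top_full16.png

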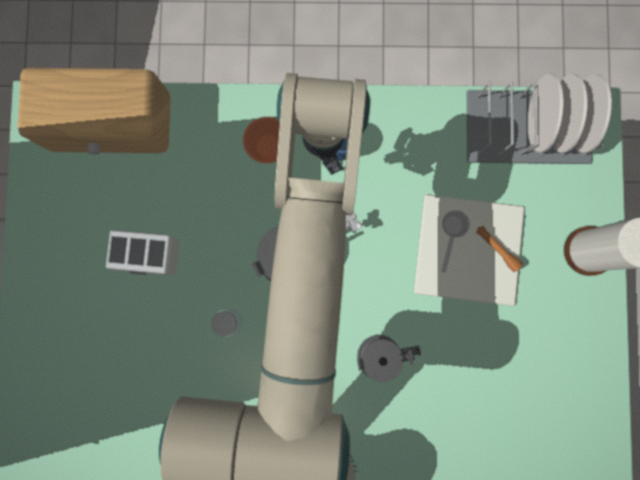

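Call:
carry_out([
  [[0,0,-0.03],0,0],
  [[-0.015,-0.046,0],0,0],
  [[-0.015,-0.046,0],0,0],
  [[-0.015,-0.046,0],0,0],
  [[-0.015,-0.046,0],0,0],
  [[-0.015,-0.046,0],0,0],
  [[-0.015,-0.046,0],0,0],
  [[-0.015,-0.046,0],0,0],
  [[-0.015,-0.046,0],0,0],
  [[0,0,0],0,0],
  [[0,0,0],0,0],
])

```text
time: 31.28
tool_pos: [0.4507, -0.2951, 0.2237]
tool_rot: [3.14, 0.002, 2.046]
force: [0.9, 0.6, -0.2]
width: 0.0001
```

```bash
python3 pic.py 17 scene top; python3 - <<'E'
import pickle,cv2
from h import *
for n in("scene","top"):
    p=pickle.load(open(n+"17.pkl","rb")); cv2.imwrite(f"pics/{n}_full17.png",p["frame"][:,:,::-1])
    box=(280,220,345,285) if n=="scene" else (300,195,365,260);k=9
    img=cv2.resize(p["frame"][box[1]:box[3],box[0]:box[2],::-1],None,fx=k,fy=k,interpolation=cv2.INTER_CUBIC)
    cv2.imwrite(f"pics/{n}_zoom17.png",img)
E
```

```text
{'time': 31.275, 'joints': [-0.6484, 0.0917, 1.3744, 0.0003, 1.6736, -1.1232], 'tool_pos': [0.4507, -0.2951, 0.2237], 'tool_rot': [3.1405, 0.0016, 2.0456], 'force': [0.9408, 0.6126, -0.2009], 'torque': [-0.0388, -0.0236, 0.0015], 'width': 0.0001}
```

View pics/scene_zoom17.png

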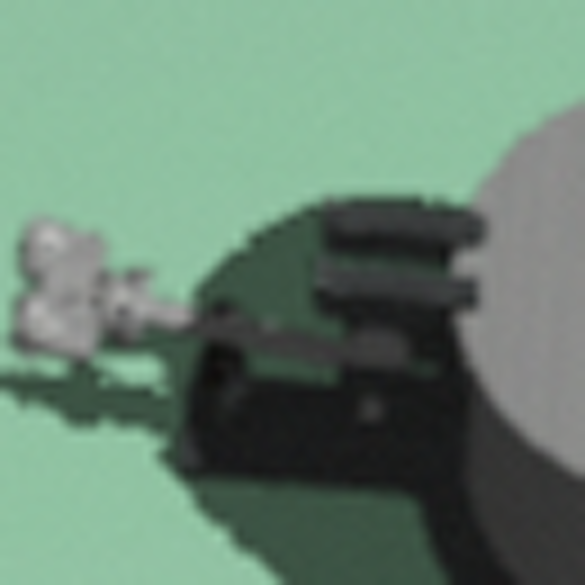

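View pics/top_zoom17.png

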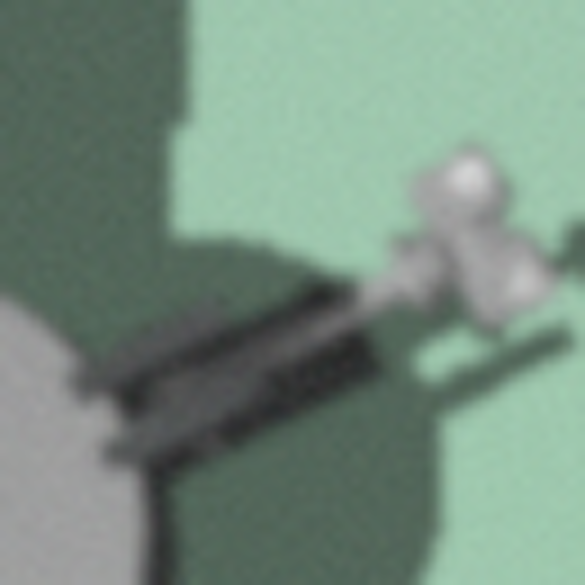

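View pics/scene_full17.png

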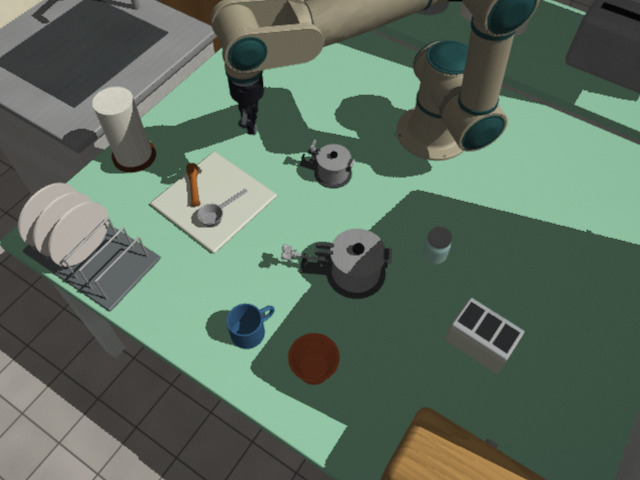

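```bash
python3 - <<'E'
from h import *
o=np.array([np.cos(np.radians(-62.5)),np.sin(np.radians(-62.5)),0]);pin=np.array([.565,-.019,.045])
for n,a,b in(("ears",(62,288),(482,240)),("shoulder",(122,303),(412,268))):
    X,e=tri(np.array(a)/9+[280,220]-.5,np.array(b)/9+[300,195]-.5); d=X-pin
    print(n,X,e,"r",np.linalg.norm(d),"phi",np.arctan2(d@o,d[2]))
E
```

```text
ears [ 0.60441386 -0.09158947  0.07234103] 0.18743148691879696 r 0.08700698170414867 phi 1.2510953196895973
shoulder [ 0.59789199 -0.07517931  0.07032882] 0.37664973499187226 r 0.06985375154543938 phi 1.199324440927777
```

```bash
python3 - <<'E'
from station import *
print(hand_in(), observe()["time"])
E
```

```text
the job is handed in; nothing more can be done
the job is handed in; nothing more can be done
```

The lid clamp of the larger press is undone and the bolt was lying on its rest when I handed in, at about 31 s of the 72 s allowed. The tool gave no verdict.

- **Which press:** I took the larger press (scene pixel 357,260). Its lid measured 132 mm across, as described. The look-alike at (333,165) is smaller and was not touched.
- **Nut:** I placed the fingers 16 mm apart around the ears without squeezing. I then turned the nut about 167° anticlockwise, raising it 6.5 mm plus whatever it had started up. Side forces stayed at 5 N or less in the readings after each move.
- **Bolt:** Closed fingers pushed it out of the slot with about 2 N and it did not jam on the lip. I followed it down in small steps. The load stayed around 1–2 N, then rose steeply to 4, 6 and 9 N at the rest, where I stopped and lifted off.

**Last checks:**
- With the arm clear, both cameras show the shank lying on the rest bar.
- Two measurements put the tilt at 1.25 rad from the ears and 1.20 rad from the shoulder. Both are within the expected range; I trust the ears more, because the other point is closer to the pin and less clear in the picture.
- The other things on the counter look unmoved in the scene picture. I judged that by eye only.
- While backing away, the gripper passed over the cup at about 0.19 m, well above its 75 mm height, so it did not touch it.

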